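# Make up the oiling kit and the repair kit for the finished door panels

## Robot

A 6-joint arm with a two-finger parallel gripper is mounted at the origin on the work surface. World frame = base frame: x ahead of the robot, y to its left, z up, the work surface at z = 0. Lengths are in m, angles in rad, forces in N, time in s.
With the tool pointing down it reaches from about 0.4 to 0.925 m from the base axis. Payload 3.4 kg.
Tool frame: the origin (TCP) lies at the very end of the fingers, on their centre line; the grasp point (between the pads) lies 19 mm behind it (arm.grip_point_offset is the z of the grasp point in the tool frame, in m); z points along the fingers, y is the direction in which the jaws open and shut (so a half turn about z gives the same grasp; the last joint's range is limited). The gripper opens to 85 mm and grips with 20 to 120 N. Pads are 22 mm wide; open, the fingers measure 114 mm over their backs; the gripper's body (76 mm by 85 mm) begins 54 mm behind the grasp point. The pads swing forward as they close: fully open they stand 13 mm farther back than shut.
Start: joints at [-1.204, 0.307, 1.506, -0, 1.328, -0.073], TCP at [0.245, -0.52, 0.231] pointing down, gripper open.
Joint ranges: [-3.12, 3.12], [-1.05, 2.28], [0.14, 2.33], [-1.42, 4.57], [0.1, 2.73], [-2.68, 2.68]. Speed limits (rad/s): [2.57, 2.57, 3.14, 3.14, 3.14, 3.14].

## Interface

Orientations are given as a unit quaternion [w, x, y, z].
In Python, from plant import arm, viewer gives the robot as it stands.
- The arm moves only by the tool arm_command, never from a script. Its argument "moves" is a list of rows, each a list of 3 entries, a list of its own where there are three numbers: the shift along the tool's x, y, z in units of 60 mm (1.0 is 60 mm), then the turn about the tool's z in units of 10 degrees (1.0 is 10 degrees), then the finger opening in mm, from 0 to 85.4. A call has 1 to 20 rows; each row is the pose to reach, as a shift and turn from the pose measured when the call began, along the tool's axes at that moment; what a row does not reach only later rows make up. A row lasts 1/8 s, in which the tool goes at most 62.5 mm and 10.7 degrees, less where a joint would pass 70% of its speed; a pose out of reach is approached as far as the arm can. A call with a gripper value outside its range is refused whole. The fingers move at their own pace and stop on an object; "newtons" is the grip in N (left out, the last holds). Time passes only in rows, so rows that repeat a pose let the fingers close. It gives the time, the measured TCP pose, the force and the opening at its end, in the units of the state.
- arm.get_obs(): the state, without advancing time (a new reading comes with each control period).
- viewer.read_camera(name): name is "scene" or "top" or "wrist"; returns (picture, depth): 400x640x3 uint8, red, green, blue; 400x640 float32, m along the optical axis (not along the pixel's ray), 0 where there is no reading.
- viewer.calibration(name): a dict with "fx", "fy", "cx", "cy" (pixels), "T" (4x4, takes a point from camera to world coordinates). Camera axes: x right, y down, z forward; pixel columns grow to the right and rows downward; lengths in m; the calibration is good to about 2 mm. A picture is of the moment at which its call begins: read the wrist's pose just before it. calibration takes no time and is no camera call; for the wrist camera it gives the pose at the moment of the call.
- arm.job_done(): hands the job in, once; it reports no verdict.
The state is a dict: "clock": time; "q": joint angles; "dq": joint speeds; "tau": joint torques, N m; "tool_pos": TCP position; "tool_rot": TCP orientation; "ft_force": force on the tool from outside, world axes, zero at the start; "torque": the same for the moment, N m; "gripper_width": finger opening in m.
Only numpy, scipy, OpenCV 4.12 (cv2) and the standard library are available. Lean on these libraries where they do the work, as an engineer would, in place of code of your own. Each camera call takes 0.05 s, during which the arm holds its last target.

## Task

Make up two kits from the row of stock on the bench: the amber oil jar and the palm brush go in the blue tray, and the wax tin, the orange sanding block and the walnut door knob go in the red tray. Put each thing in a bay of its own (any bay of the right tray), flat on the bay floor and upright as it stands now, setting the glass jar down gently, and leave the green jar, the bowl and the screwdriver where they are.

Things in the scene. Friction and masses are not known exactly. Their poses are not given: they have to be found in the camera images.
- blue_tray: Blue plastic tray, fixed to the bench, 250 (y) x 86 (x) x 16 mm high, three bays in a row. Origin: centre of its underside, z up. Floor, walls and dividers 4 mm thick, dividers as high as the rim; bays 78 mm square, centres at x = 0, y = -82, 0, +82 mm. Its length runs left-right within 0.2 rad; left or right of the other tray. It takes the oiling kit.
- red_tray: Red plastic tray, fixed to the bench, 250 (y) x 86 (x) x 16 mm high, three bays in a row. Origin: centre of its underside, z up. Floor, walls and dividers 4 mm thick, dividers as high as the rim; bays 78 mm square, centres at x = 0, y = -82, 0, +82 mm. Its length runs left-right within 0.2 rad; left or right of the other tray. It takes the repair kit.
- oil_jar: Amber (brown) glass jar of oil with a brass lid and a paper band, standing upright, about 0.22 kg: body 50 mm across up to 44 mm high, lid 45 mm across, 63 mm high in all. Origin: centre of its underside, z up.
- wax_tin: Round steel wax tin with a yellow lid, standing upright, about 0.18 kg: body 52 mm across, lid 54 mm across from 36 mm up to the top at 48 mm. Origin: centre of its underside, z up.
- brush: Round palm brush standing on its stiff black bristle end (rigid, 46 mm across), with a brass ring at 24 to 30 mm and a pale wooden grip 44 mm across from 30 to 52 mm, rounded to the top at 62 mm; about 0.09 kg. Origin: centre of its underside, z up.
- sanding_block: Bright orange sanding block with a dark sole, lying sole down: 44 mm along its x, 58 mm along its y, 40 mm high, about 0.07 kg, rigid. Origin: centre of its underside, z up. Its yaw is within 0.6 rad of zero at the start.
- door_knob: Turned dark walnut door knob standing on its foot: foot 42 mm across, neck 25 mm across at 15 mm, round head 44 to 45 mm across from 20 to 34 mm, top at 42 mm; about 0.06 kg. Origin: centre of its underside, z up.
- green_jar: Jar of the same shape and size as the oil jar (50 mm across, 63 mm high) but of green glass with a green lid: not wanted, stays where it is. It stands in the row of stock. Origin: centre of its underside.
- bowl: White ceramic bowl, 96 mm across the rim and 45 mm high, beyond the trays: not wanted, stays where it is. Origin: centre of its underside.
- screwdriver: Screwdriver with a green handle, 200 mm long, lying beyond the trays: not wanted, stays where it is. Origin: under its middle.
Things that resemble listed ones, but are neither listed nor needed, are in the scene too. Leave any pink or purple look-alike of the brush alone.

How it is judged:
At the end, for the whole second after the job is handed in: Jar and brush in the blue tray, tin, block and knob in the red: origins within 30 mm of the tray's long centre line and 115 mm of its middle, under 9 mm above its underside (flat on a bay floor), upright to 0.1 rad, released, at rest; green jar, bowl, screwdriver moved under 25 mm (x of oil_jar in the frame of blue_tray between -0.03 and 0.03 m and y of oil_jar in the frame of blue_tray between -0.115 and 0.115 m and z of each of oil_jar, brush in the frame of blue_tray below 0.009 m and angle between each of oil_jar, brush, wax_tin, sanding_block, door_knob's own z axis and vertical below 0.1 rad and linear speed of each of oil_jar, brush, wax_tin, sanding_block, door_knob below 0.02 m/s and x of brush in the frame of blue_tray between -0.03 and 0.03 m and y of brush in the frame of blue_tray between -0.115 and 0.115 m and x of wax_tin in the frame of red_tray between -0.03 and 0.03 m and y of wax_tin in the frame of red_tray between -0.115 and 0.115 m and z of each of wax_tin, sanding_block, door_knob in the frame of red_tray below 0.009 m and x of sanding_block in the frame of red_tray between -0.03 and 0.03 m and y of sanding_block in the frame of red_tray between -0.115 and 0.115 m and x of door_knob in the frame of red_tray between -0.03 and 0.03 m and y of door_knob in the frame of red_tray between -0.115 and 0.115 m and distance of each of green_jar, bowl, screwdriver from where it was at the start of the episode below 0.025 m); the robot touches nothing.
It fails at once if a thing that is not wanted (green jar, bowl, screwdriver) is moved more than 25 mm (distance of any of green_jar, bowl, screwdriver from where it was at the start of the episode above 0.025 m).
It fails at once if the glass oil jar is dropped or slammed into the tray (faster than 0.6 m/s, a fall of about 20 mm, within 50 mm above the blue tray) (linear speed of oil_jar above 0.6 m/s and z of oil_jar in the frame of blue_tray below 0.05 m and x of oil_jar in the frame of blue_tray between -0.043 and 0.043 m and y of oil_jar in the frame of blue_tray between -0.125 and 0.125 m).
It also fails if it takes over 106 s, if anything falls off the work surface, if the arm or the gripper's body presses on something with over 40 N, if the wrist force passes 120 N, or if a joint passes its speed limit or range.

## Working session

There is one attempt and no reset: what is moved stays moved. The work goes in short steps, Python scripts to look and compute and a tool call to move; the robot and the scene stay as the last step left them, time stands still between calls to the robot, and variables do not carry over. Pictures are saved under pics/ and viewed, and the job is handed in when it is done.

Besides the shell and the picture viewer there is one more tool, called after ">>>" by a JSON object that holds its "api" and its "payload", one argument or row to a line. arm_command: Moves the arm, as the interface text tells. Its arguments: {"type":"object","properties":{"moves":{"type":"array","items":{"type":"array"}},"newtons":{"type":"number"}},"required":["moves"]}

```bash
ls; mkdir -p pics; python3 - <<'E'
from plant import arm, viewer
import cv2
o=arm.get_obs();print(o)
print(arm.grip_point_offset)
for n in("scene","top","wrist"):
    p,d=viewer.read_camera(n);cv2.imwrite(f"pics/{n}0.png",p[:,:,::-1])
    import numpy as np;np.savez(f"{n}0.npz",p=p,d=d,**{k:np.array(v) for k,v in viewer.calibration(n).items()})
    print(n,viewer.calibration(n))
E
```

```text
pics
{'clock': 0.0, 'q': array([-1.20350273e+00,  3.07573950e-01,  1.50768066e+00, -1.81854314e-05,
        1.32838191e+00, -7.34830168e-02]), 'dq': array([ 0.00115802, -0.00056463,  0.00029949, -0.00169055, -0.00280184,
        0.00131891]), 'tau': array([-2.63766226e-03, -4.57547665e+01, -2.51916236e+01, -3.36011235e-04,
        1.34006585e-02,  1.25672145e-05]), 'tool_pos': array([ 0.24504912, -0.51939928,  0.23037774]), 'tool_rot': array([-1.00963407e-03,  9.75811647e-01,  2.18610578e-01, -1.58317561e-04]), 'ft_force': array([-0.6317356 ,  0.41654838, -0.36927961]), 'torque': array([-0.00366833, -0.01127571,  0.08188045]), 'gripper_width': 0.08543963764682387}
-0.0187
scene {'fx': 438.95692622780757, 'fy': 438.95692622780757, 'cx': 314.9124069754396, 'cy': 198.5726008100906, 'T': array([[-0.81755558,  0.50092374, -0.28403921,  0.9091344 ],
       [ 0.57584147,  0.70853484, -0.40790315,  0.49295181],
       [-0.00307669, -0.49704505, -0.86771928,  1.03572404],
       [ 0.        ,  0.        ,  0.        ,  1.        ]])}
top {'fx': 438.6188425195584, 'fy': 438.6188425195584, 'cx': 320.2527373816026, 'cy': 193.27830151940844, 'T': array([[ 9.74907476e-04, -9.81834399e-01,  1.89737351e-01,
         3.53792418e-01],
       [-9.99984128e-01,  9.57143913e-05,  5.63340679e-03,
         6.23815066e-03],
       [-5.54923317e-03, -1.89739832e-01, -9.81818722e-01,
         1.11278160e+00],
       [ 0.00000000e+00,  0.00000000e+00,  0.00000000e+00,
         1.00000000e+00]])}
wrist {'fx': 327.0767043554438, 'fy': 327.0767043554438, 'cx': 318.8911292145896, 'cy': 200.4773706134593, 'T': array([[ 4.27275399e-01, -8.72880335e-01, -2.35617600e-01,
         3.04038252e-01],
       [-9.04121250e-01, -4.12714538e-01, -1.10596000e-01,
        -4.90685301e-01],
       [-7.05734850e-04,  2.60281829e-01, -9.65532429e-01,
         3.74316877e-01],
       [ 0.00000000e+00,  0.00000000e+00,  0.00000000e+00,
         1.00000000e+00]])}
```

View pics/top0.png

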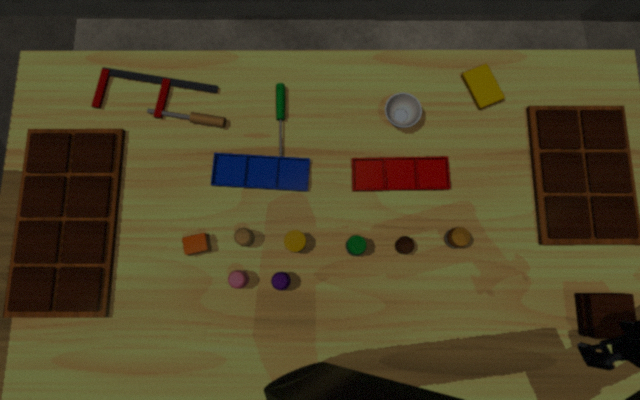

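View pics/scene0.png

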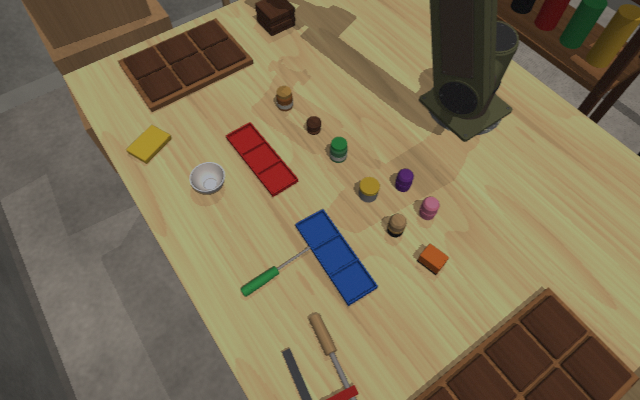

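In the top view the row is: block (196,243), brush (244,236), tin (295,241), green jar (357,245), knob (404,245) and amber jar (459,237). The pink (238,279) and purple (281,281) pieces are look-alikes. The trays are blue at (261,172) and red at (400,174). I'll enlarge the row to confirm, then measure.

```bash
cat > h.py <<'E'
import numpy as np,cv2
def load(n):
    z=np.load(n+'.npz');return {k:z[k] for k in z.files}
def cloud(c):
    d=c['d'];v,u=np.mgrid[:d.shape[0],:d.shape[1]]
    P=np.stack([(u-c['cx'])/c['fx']*d,(v-c['cy'])/c['fy']*d,d],-1)
    W=P@c['T'][:3,:3].T+c['T'][:3,3]; W[d<=0]=np.nan
    return W
E
python3 - <<'E'
from h import *
s=load('scene0');t=load('top0')
a=cv2.resize(s['p'][70:280,260:470],(600,600),interpolation=cv2.INTER_CUBIC)
b=cv2.resize(t['p'][140:300,170:490],(800,400),interpolation=cv2.INTER_CUBIC)
a=np.clip(a*1.6,0,255);b=np.clip(b*1.6,0,255)
cv2.imwrite('pics/c1.png',a[:,:,::-1]);cv2.imwrite('pics/c2.png',b[:,:,::-1])
for n in('top0','scene0'):
    c=load(n);W=cloud(c)
    print(n,'table z',np.nanmedian(W[...,2][(abs(W[...,0]-.35)<.05)&(abs(W[...,1]-.1)<.2)]))
    m=((W[...,2]>.022)&(W[...,2]<.08)&(W[...,0]>.1)&(W[...,0]<.75)&(abs(W[...,1])<.45)).astype(np.uint8)
    k,l,st,ce=cv2.connectedComponentsWithStats(m)
    for i in range(1,k):
        if st[i,4]<60: continue
        q=W[l==i];zm=np.percentile(q[:,2],95);tp=q[q[:,2]>zm-.012]
        print(ce[i].round(),st[i,4],'z95',zm.round(4),'ctr',q.mean(0).round(4)[:2],'topc',((tp.max(0)+tp.min(0))/2).round(4)[:2],'ext',np.ptp(tp,0)[:2].round(3), c['p'][l==i].mean(0).round())
E
```

```text
top0 table z -0.0006170454820245697
[404. 125.] 62 z95 0.0472 ctr [ 0.7402 -0.201 ] topc [ 0.7406 -0.2006] ext [0.018 0.069] [81. 79. 74.]
[458. 237.] 401 z95 0.065 ctr [ 0.4506 -0.3187] topc [ 0.4529 -0.3242] ext [0.044 0.045] [74. 52. 18.]
[244. 237.] 293 z95 0.062 ctr [0.4513 0.1966] topc [0.4525 0.2002] ext [0.041 0.042] [76. 60. 33.]
[295. 241.] 387 z95 0.05 ctr [0.4426 0.0741] topc [0.4433 0.0747] ext [0.051 0.051] [99. 78.  9.]
[195. 244.] 462 z95 0.0416 ctr [0.4362 0.3176] topc [0.4368 0.319 ] ext [0.052 0.065] [98. 50. 14.]
[356. 245.] 338 z95 0.065 ctr [ 0.4309 -0.0733] topc [ 0.4338 -0.0755] ext [0.043 0.043] [15. 59. 21.]
[405. 245.] 269 z95 0.0432 ctr [ 0.4333 -0.1936] topc [ 0.4347 -0.1952] ext [0.042 0.044] [36. 22. 10.]
[238. 279.] 308 z95 0.0622 ctr [0.3512 0.2073] topc [0.3514 0.2104] ext [0.042 0.043] [90. 53. 55.]
[281. 281.] 290 z95 0.0626 ctr [0.3473 0.1052] topc [0.3469 0.1076] ext [0.042 0.042] [40. 18. 47.]
scene0 table z -0.00012884481381902901
[283.  96.] 292 z95 0.0648 ctr [ 0.46   -0.3131] topc [ 0.4557 -0.3208] ext [0.043 0.045] [109.  82.  46.]
[313. 12
[... 232 characters left out ...]
0.7437 -0.2029] topc [ 0.7426 -0.1998] ext [0.013 0.063] [141. 137. 132.]
[404. 178.] 278 z95 0.0624 ctr [0.3573 0.1148] topc [0.3515 0.1102] ext [0.04  0.042] [69. 37. 82.]
[368. 187.] 356 z95 0.05 ctr [0.4492 0.0798] topc [0.4458 0.077 ] ext [0.054 0.054] [136. 114.  44.]
[429. 206.] 300 z95 0.062 ctr [0.3614 0.217 ] topc [0.3556 0.2129] ext [0.039 0.043] [135.  81.  95.]
[396. 224.] 306 z95 0.0623 ctr [0.4621 0.2064] topc [0.4572 0.2027] ext [0.041 0.04 ] [111.  90.  62.]
[433. 257.] 464 z95 0.0424 ctr [0.4424 0.3235] topc [0.4396 0.3225] ext [0.055 0.063] [149.  79.  35.][ WARN:0@0.148] global loadsave.cpp:1063 imwrite_ Unsupported depth image for selected encoder is fallbacked to CV_8U.
```

View pics/c1.png

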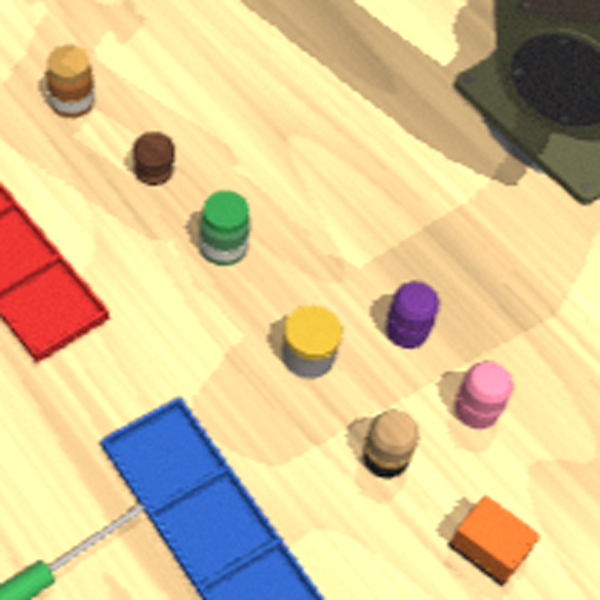

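View pics/c2.png

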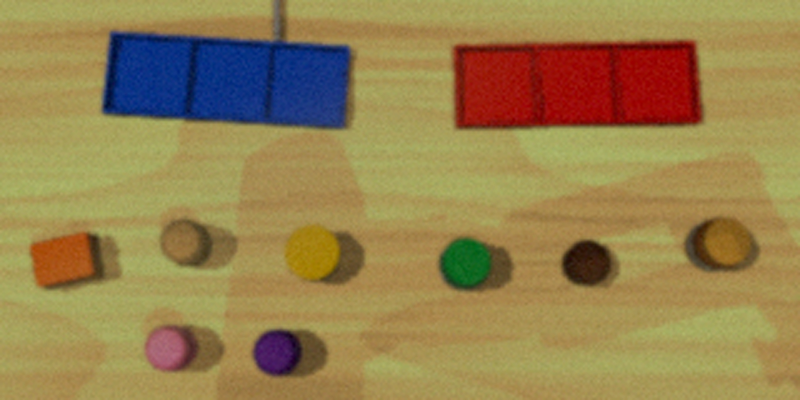

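The enlarged crops confirm the picks: amber jar with brass lid at (720,243), pale brush with black bristles at (186,242), green jar at (466,262) to be left, and pink/purple look-alikes to be left. Next are the tray poses and the block's yaw.

```bash
python3 - <<'E'
from h import *
for n in('top0','scene0'):
    c=load(n);W=cloud(c);h=cv2.cvtColor(c['p'],cv2.COLOR_RGB2HSV).astype(int)
    H,S,V=h[...,0],h[...,1],h[...,2]
    reg=(W[...,0]>.5)&(W[...,0]<.72)&(abs(W[...,1])<.4)
    for nm,m in(('blue',(H>100)&(H<130)&(S>120)&reg),('red',((H<8)|(H>172))&(S>150)&reg),
      ('block',(W[...,2]>.034)&(W[...,0]>.38)&(W[...,0]<.5)&(W[...,1]>.26)&(W[...,1]<.4))):
        m=m.astype(np.uint8);k,l,st,ce=cv2.connectedComponentsWithStats(m);i=1+st[1:,4].argmax()
        q=W[l==i];z=q[:,2];f=z>.011 if nm!='block' else z>.0
        # rim at z .016: reproject pixel rays of silhouette onto z=.012
        r=cv2.minAreaRect((q[f][:,:2]*1000).astype(np.float32)); print(n,nm,f.sum(),r,'z pct',np.percentile(z,[5,50,95]).round(4))
E
```

```text
top0 blue 381 ((623.1695556640625, 167.50509643554688), (247.719970703125, 85.7741470336914), 86.3010482788086) z pct [-0.0004  0.0033  0.0146]
top0 red 458 ((618.8287353515625, -193.92630004882812), (86.04496002197266, 250.3637237548828), 0.7493350505828857) z pct [-0.0002  0.0037  0.0153]
top0 block 422 ((436.5085144042969, 319.49310302734375), (44.404151916503906, 58.29125213623047), 13.541332244873047) z pct [0.0355 0.0385 0.0417]
scene0 blue 518 ((626.8336791992188, 170.6804656982422), (248.97059631347656, 86.03338623046875), 86.29109954833984) z pct [0.0006 0.0042 0.0157]
scene0 red 399 ((621.98388671875, -189.8317108154297), (87.16539001464844, 255.3800048828125), 0.7863060235977173) z pct [0.0003 0.0043 0.0157]
scene0 block 408 ((439.8149719238281, 322.3307189941406), (46.18721008300781, 57.52732849121094), 13.39001178741455) z pct [0.0361 0.0393 0.0426]
```

```bash
cat > plan.py <<'E'
import sys,numpy as np
from plant import arm
from scipy.spatial.transform import Rotation as R
def run(wps):
    """wps: (x,y,z,yaw of tool x deg)"""
    o=arm.get_obs();w,x,y,z=o['tool_rot'];M=R.from_quat([x,y,z,w]).as_matrix();p=o['tool_pos']
    yaw=np.degrees(np.arctan2(M[1,0],M[0,0]))
    print('t',round(o['clock'],2),'p',p.round(4),'yaw',yaw.round(2),'tilt',M[:,2].round(4),'w',round(o['gripper_width'],4),'F',o['ft_force'].round(1),'q6',o['q'][[0,5]].round(2))
    for a in wps: print(a,(M.T@(np.array(a[:3])-p)/.06).round(2).tolist(), round(-((a[3]-yaw+180)%360-180)/10,2))
if __name__=='__main__': run([tuple(float(v) for v in a.split(',')) for a in sys.argv[1:]])
E
python3 plan.py .4545,-.3225,.15,90
```

```text
t 0.15 p [ 0.2451 -0.5195  0.2306] yaw 25.25 tilt [-5.0e-04  1.5e-03 -1.0e+00] w 0.0856 F [ 0.3 -0.6  0.3] q6 [-1.2  -0.07]
(0.4545, -0.3225, 0.15, 90.0) [4.56, -1.48, 1.35] -6.47
```

>>> {"api": "arm_command", "payload": {
  "moves": [
    [[4.56, -1.48, 1.34], -6.47, 85],
    [[4.56, -1.48, 1.34], -6.47, 85],
    [[4.56, -1.48, 1.34], -6.47, 85],
    [[4.56, -1.48, 1.34], -6.47, 85],
    [[4.56, -1.48, 1.34], -6.47, 85],
    [[4.56, -1.48, 1.34], -6.47, 85],
    [[4.56, -1.48, 1.34], -6.47, 85],
    [[4.56, -1.48, 1.34], -6.47, 85],
    [[4.56, -1.48, 1.34], -6.47, 85],
    [[4.56, -1.48, 1.34], -6.47, 85]
  ],
  "newtons": 30
}}

```text
clock: 1.4
tool_pos: [0.4543, -0.323, 0.1506]
tool_rot: [-0.001, 0.708, 0.706, 0.0]
ft_force: [0.0, 0.1, -0.9]
gripper_width: 0.0852
```

```bash
python3 - <<'E'
from plant import viewer
from h import *
p,d=viewer.read_camera('wrist');c=viewer.calibration('wrist')
np.savez('w1.npz',p=p,d=d,**c);cv2.imwrite('pics/w1.png',p[:,:,::-1])
c=load('w1');W=cloud(c)
m=((W[...,2]>.03)&(W[...,2]<.08)).astype(np.uint8)
k,l,st,ce=cv2.connectedComponentsWithStats(m)
for i in range(1,k):
    if st[i,4]>300:
        q=W[l==i];zm=np.percentile(q[:,2],95);tp=q[q[:,2]>zm-.01];print(ce[i],zm,((tp.max(0)+tp.min(0))/2).round(4),np.ptp(tp,0).round(3))
E
python3 plan.py .4545,-.3225,.02,90
```

```text
[290.69873596  24.37043539] 0.04346065606987793 [ 0.4336 -0.1973  0.0394] [0.044 0.035 0.012]
[316.6589033  197.74882075] 0.06514739434771276 [ 0.4524 -0.3207  0.0609] [0.044 0.044 0.011]
t 1.45 p [ 0.4543 -0.3229  0.1505] yaw 89.86 tilt [-3.0e-04  1.3e-03 -1.0e+00] w 0.0851 F [-0.2 -0.4 -0.8] q6 [-0.69 -0.69]
(0.4545, -0.3225, 0.02, 90.0) [0.0, 0.0, 2.18] -0.01
```

View pics/w1.png

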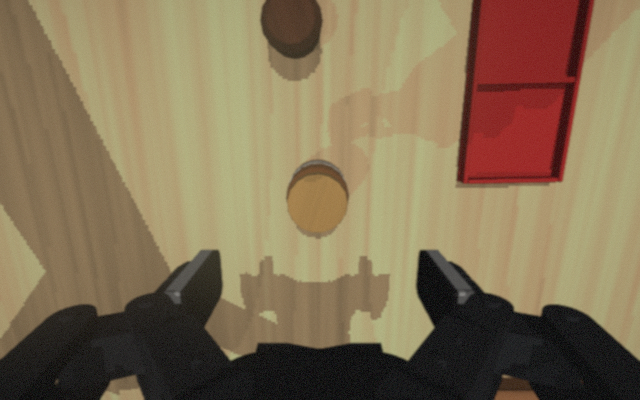

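The wrist view shows the amber jar's lid at (317,203), midway between the fingers. I'll descend and grip.

>>> {"api": "arm_command", "payload": {
  "moves": [
    [[0.03, -0.01, 1.0], 0, 85],
    [[0.03, -0.01, 1.7], 0, 85],
    [[0.03, -0.01, 2.1], 0, 85],
    [[0.03, -0.01, 2.26], 0, 85],
    [[0.03, -0.01, 2.26], 0, 85],
    [[0.03, -0.01, 2.26], 0, 40],
    [[0.03, -0.01, 2.26], 0, 40],
    [[0.03, -0.01, 2.26], 0, 40],
    [[0.03, -0.01, 2.26], 0, 40],
    [[0.03, -0.01, 2.26], 0, 40],
    [[0.03, -0.01, 2.26], 0, 40],
    [[0.03, -0.01, 2.26], 0, 40]
  ],
  "newtons": 35
}}

```text
clock: 2.95
tool_pos: [0.4543, -0.3215, 0.0164]
tool_rot: [0.001, 0.708, 0.706, 0.0]
ft_force: [-0.7, -0.9, 4.8]
gripper_width: 0.0488
```

```bash
python3 plan.py .4545,-.3225,.14,90 .6197,.087,.14,86.3
```

```text
t 2.95 p [ 0.4543 -0.3215  0.0164] yaw 89.86 tilt [ 1.5e-03 -4.0e-04 -1.0e+00] w 0.0488 F [-0.7 -0.9  4.8] q6 [-0.69 -0.69]
(0.4545, -0.3225, 0.14, 90.0) [-0.02, 0.01, -2.06] -0.01
(0.6197, 0.087, 0.14, 86.3) [6.81, 2.74, -2.06] 0.36
```

>>> {"api": "arm_command", "payload": {
  "moves": [
    [[0, 0, -0.6], 0, 40],
    [[0, 0, -1.4], 0, 40],
    [[0, 0, -2.06], 0, 40],
    [[1.0, 0.4, -2.06], 0.1, 40],
    [[6.81, 2.74, -2.06], 0.36, 40],
    [[6.81, 2.74, -2.06], 0.36, 40],
    [[6.81, 2.74, -2.06], 0.36, 40],
    [[6.81, 2.74, -2.06], 0.36, 40],
    [[6.81, 2.74, -2.06], 0.36, 40],
    [[6.81, 2.74, -2.06], 0.36, 40],
    [[6.81, 2.74, -2.06], 0.36, 40],
    [[6.81, 2.74, -2.06], 0.36, 40],
    [[6.81, 2.74, -2.06], 0.36, 40],
    [[6.81, 2.74, -2.06], 0.36, 40],
    [[6.81, 2.74, -2.06], 0.36, 40]
  ],
  "newtons": 40
}}

```text
clock: 4.82
tool_pos: [0.6193, 0.0856, 0.1403]
tool_rot: [0.001, 0.73, 0.683, 0.0]
ft_force: [0.2, -0.3, -1.5]
gripper_width: 0.049
```

```bash
python3 - <<'E'
from plant import viewer
from h import *
p,d=viewer.read_camera('wrist');c=viewer.calibration('wrist')
np.savez('w2.npz',p=p,d=d,**c);cv2.imwrite('pics/w2.png',p[:,:,::-1])
c=load('w2');W=cloud(c);h=cv2.cvtColor(c['p'],cv2.COLOR_RGB2HSV).astype(int)
m=(h[...,0]>100)&(h[...,0]<130)&(h[...,1]>110)&(W[...,2]<.03)&(W[...,2]>.012)
q=W[m];print(m.sum(),q.min(0),q.max(0)); print(cv2.minAreaRect((q[:,:2]*1000).astype(np.float32)))
E
python3 plan.py .6197,.087,.024,86.3 .6197,.087,.021,86.3
```

```text
3058 [0.5757394  0.05132402 0.01200049] [0.66938106 0.2336104  0.01954373]
((622.62841796875, 142.49632263183594), (177.4952392578125, 83.90005493164062), 86.33216094970703)
t 4.88 p [0.6194 0.0858 0.1403] yaw 86.18 tilt [ 1.6e-03 -4.0e-04 -1.0e+00] w 0.0484 F [ 0.7  0.2 -1.7] q6 [0.07 0.14]
(0.6197, 0.087, 0.024, 86.3) [0.02, 0.0, 1.94] -0.01
(0.6197, 0.087, 0.021, 86.3) [0.02, 0.0, 1.99] -0.01
```

View pics/w2.png

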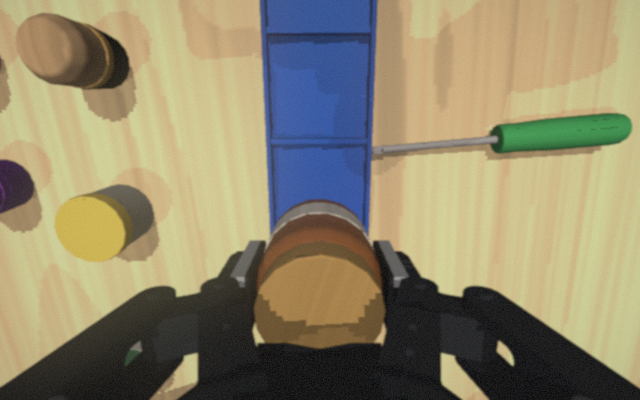

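The jar hangs upright, with its lid at (320,290), over the near bay and on the tray's centre line. The brush is at (60,48), the tin at (95,228) and the screwdriver shaft at (372,152), clear of this bay. I'll lower it slowly.

>>> {"api": "arm_command", "payload": {
  "moves": [
    [[0.02, 0, 0.5], 0, 40],
    [[0.02, 0, 1.0], 0, 40],
    [[0.02, 0, 1.4], 0, 40],
    [[0.02, 0, 1.6], 0, 40],
    [[0.02, 0, 1.75], 0, 40],
    [[0.02, 0, 1.85], 0, 40],
    [[0.02, 0, 1.92], 0, 40],
    [[0.02, 0, 1.96], 0, 40],
    [[0.02, 0, 1.99], 0, 40],
    [[0.02, 0, 2.0], 0, 40],
    [[0.02, 0, 2.0], 0, 40]
  ]
}}

```text
clock: 6.25
tool_pos: [0.6198, 0.087, 0.0205]
tool_rot: [0.001, 0.73, 0.683, 0.001]
ft_force: [-0.1, 0.8, -0.6]
gripper_width: 0.0489
```

>>> {"api": "arm_command", "payload": {
  "moves": [
    [[0, 0, 0.01], 0, 40],
    [[0, 0, 0.02], 0, 40],
    [[0, 0, 0.02], 0, 40]
  ]
}}

```text
clock: 6.62
tool_pos: [0.6198, 0.087, 0.0205]
tool_rot: [0.001, 0.73, 0.683, 0.001]
ft_force: [-2.6, -1.1, 6.6]
gripper_width: 0.0487
```

The 6.6 N upward reading says it's seated. I'll release it and rise.

>>> {"api": "arm_command", "payload": {
  "moves": [
    [[0, 0, 0], 0, 54],
    [[0, 0, 0], 0, 62],
    [[0, 0, 0], 0, 68],
    [[0, 0, 0], 0, 68],
    [[0, 0, -0.4], 0, 68],
    [[0, 0, -1.2], 0, 68],
    [[0, 0, -2.0], 0, 80],
    [[0, 0, -2.2], 0, 85],
    [[0, 0, -2.2], 0, 85]
  ]
}}

```text
clock: 7.75
tool_pos: [0.6199, 0.0871, 0.1533]
tool_rot: [0.002, 0.73, 0.683, 0.001]
ft_force: [-0.2, -0.0, -0.4]
gripper_width: 0.0848
```

```bash
python3 plan.py .454,.2015,.15,90 .454,.2015,.020,90
```

```text
t 7.75 p [0.6199 0.0871 0.1533] yaw 86.18 tilt [ 4.2e-03 -2.0e-04 -1.0e+00] w 0.0848 F [-0.2 -0.  -0.4] q6 [0.07 0.14]
(0.454, 0.2015, 0.15, 90.0) [1.72, -2.89, 0.04] -0.38
(0.454, 0.2015, 0.02, 90.0) [1.72, -2.89, 2.21] -0.38
```

>>> {"api": "arm_command", "payload": {
  "moves": [
    [[1.72, -2.89, 0.04], -0.38, 85],
    [[1.72, -2.89, 0.04], -0.38, 85],
    [[1.72, -2.89, 0.04], -0.38, 85],
    [[1.72, -2.89, 0.04], -0.38, 85],
    [[1.72, -2.89, 0.04], -0.38, 85],
    [[1.72, -2.89, 0.6], -0.38, 85],
    [[1.72, -2.89, 1.3], -0.38, 85],
    [[1.72, -2.89, 1.9], -0.38, 85],
    [[1.72, -2.89, 2.18], -0.38, 85],
    [[1.72, -2.89, 2.21], -0.38, 85],
    [[1.72, -2.89, 2.21], -0.38, 35],
    [[1.72, -2.89, 2.21], -0.38, 35],
    [[1.72, -2.89, 2.21], -0.38, 35],
    [[1.72, -2.89, 2.21], -0.38, 35],
    [[1.72, -2.89, 2.21], -0.38, 35],
    [[1.72, -2.89, 2.21], -0.38, 35],
    [[1.72, -2.89, 2.21], -0.38, 35]
  ],
  "newtons": 35
}}

```text
clock: 9.88
tool_pos: [0.4554, 0.2017, 0.021]
tool_rot: [0.002, 0.707, 0.707, 0.003]
ft_force: [0.8, -2.5, 6.4]
gripper_width: 0.0436
```

```bash
python3 plan.py .454,.2015,.12,90 .6303,.251,.12,86.3 .6303,.251,.0245,86.3
```

```text
t 9.88 p [0.4554 0.2017 0.021 ] yaw 90.0 tilt [ 6.9e-03  3.0e-04 -1.0e+00] w 0.0436 F [ 0.8 -2.5  6.4] q6 [0.33 0.34]
(0.454, 0.2015, 0.12, 90.0) [-0.0, -0.01, -1.65] 0.0
(0.6303, 0.251, 0.12, 86.3) [0.82, 2.93, -1.63] 0.37
(0.6303, 0.251, 0.0245, 86.3) [0.82, 2.92, -0.04] 0.37
```

>>> {"api": "arm_command", "payload": {
  "moves": [
    [[0, 0, -0.8], 0, 35],
    [[0, 0, -1.65], 0, 35],
    [[0.82, 2.93, -1.65], 0.37, 35],
    [[0.82, 2.93, -1.65], 0.37, 35],
    [[0.82, 2.93, -1.65], 0.37, 35],
    [[0.82, 2.93, -1.65], 0.37, 35],
    [[0.82, 2.93, -1.65], 0.37, 35],
    [[0.82, 2.93, -1.2], 0.37, 35],
    [[0.82, 2.93, -0.7], 0.37, 35],
    [[0.82, 2.93, -0.35], 0.37, 35],
    [[0.82, 2.93, -0.2], 0.37, 35],
    [[0.82, 2.93, -0.1], 0.37, 35],
    [[0.82, 2.93, -0.07], 0.37, 35],
    [[0.82, 2.93, -0.07], 0.37, 35]
  ]
}}

```text
clock: 11.62
tool_pos: [0.6315, 0.2511, 0.0272]
tool_rot: [0.003, 0.73, 0.684, 0.003]
ft_force: [0.4, 0.1, -2.0]
gripper_width: 0.0434
```

```bash
python3 plan.py .6303,.251,.0245,86.3
```

```text
t 11.62 p [0.6315 0.2511 0.0272] yaw 86.31 tilt [ 8.e-03  6.e-04 -1.e+00] w 0.0434 F [ 0.4  0.1 -2. ] q6 [0.32 0.38]
(0.6303, 0.251, 0.0245, 86.3) [-0.0, -0.02, 0.04] 0.0
```

>>> {"api": "arm_command", "payload": {
  "moves": [
    [[0, -0.02, 0.03], 0, 35],
    [[0, -0.02, 0.04], 0, 35],
    [[0, -0.02, 0.05], 0, 35],
    [[0, -0.02, 0.05], 0, 35]
  ]
}}

```text
clock: 12.12
tool_pos: [0.6305, 0.2513, 0.0251]
tool_rot: [0.003, 0.73, 0.684, 0.003]
ft_force: [-1.3, -0.7, 4.7]
gripper_width: 0.0432
```

The upward force shows contact. I'll release, rise and go to the block.

>>> {"api": "arm_command", "payload": {
  "moves": [
    [[0, 0, 0], 0, 50],
    [[0, 0, 0], 0, 58],
    [[0, 0, 0], 0, 64],
    [[0, 0, 0], 0, 64],
    [[0, 0, -0.4], 0, 64],
    [[0, 0, -1.2], 0, 64],
    [[0, 0, -2.0], 0, 80],
    [[0, 0, -2.0], 0, 85],
    [[0, 0, -2.0], 0, 85]
  ]
}}

```text
clock: 13.25
tool_pos: [0.6291, 0.251, 0.145]
tool_rot: [0.003, 0.73, 0.684, 0.003]
ft_force: [0.2, 0.3, -0.6]
gripper_width: 0.0851
```

```bash
python3 plan.py .438,.321,.12,103.5 .438,.321,.012,103.5
```

```text
t 13.25 p [0.6291 0.251  0.145 ] yaw 86.31 tilt [ 8.3e-03  8.0e-04 -1.0e+00] w 0.0851 F [ 0.2  0.3 -0.6] q6 [0.32 0.38]
(0.438, 0.321, 0.12, 103.5) [0.96, -3.26, 0.39] -1.72
(0.438, 0.321, 0.012, 103.5) [0.96, -3.27, 2.19] -1.72
```

>>> {"api": "arm_command", "payload": {
  "moves": [
    [[0.96, -3.26, 0.3], -1.72, 85],
    [[0.96, -3.26, 0.3], -1.72, 85],
    [[0.96, -3.26, 0.3], -1.72, 85],
    [[0.96, -3.26, 0.3], -1.72, 85],
    [[0.96, -3.26, 0.4], -1.72, 85],
    [[0.96, -3.26, 0.9], -1.72, 85],
    [[0.96, -3.27, 1.5], -1.72, 85],
    [[0.96, -3.27, 2.0], -1.72, 85],
    [[0.96, -3.27, 2.17], -1.72, 85],
    [[0.96, -3.27, 2.17], -1.72, 85],
    [[0.96, -3.27, 2.17], -1.72, 35],
    [[0.96, -3.27, 2.17], -1.72, 35],
    [[0.96, -3.27, 2.17], -1.72, 35],
    [[0.96, -3.27, 2.17], -1.72, 35],
    [[0.96, -3.27, 2.17], -1.72, 35],
    [[0.96, -3.27, 2.17], -1.72, 35],
    [[0.96, -3.27, 2.17], -1.72, 35]
  ],
  "newtons": 30
}}

```text
clock: 15.38
tool_pos: [0.4388, 0.3218, 0.0144]
tool_rot: [0.003, 0.619, 0.785, 0.004]
ft_force: [-0.8, -0.3, 7.1]
gripper_width: 0.0437
```

```bash
python3 plan.py .619,-.110,.14,90.75  .619,-.110,.017,90.75
```

```text
t 15.38 p [0.4388 0.3218 0.0144] yaw 103.52 tilt [ 0.0104  0.002  -0.9999] w 0.0437 F [-0.8 -0.3  7.1] q6 [0.56 0.33]
(0.619, -0.11, 0.14, 90.75) [-7.7, 1.26, -2.08] 1.28
(0.619, -0.11, 0.017, 90.75) [-7.7, 1.24, -0.03] 1.28
```

>>> {"api": "arm_command", "payload": {
  "moves": [
    [[0, 0, -0.8], 0, 35],
    [[0, 0, -1.6], 0, 35],
    [[0, 0, -2.08], 0, 35],
    [[-7.7, 1.26, -2.08], 1.28, 35],
    [[-7.7, 1.26, -2.08], 1.28, 35],
    [[-7.7, 1.26, -2.08], 1.28, 35],
    [[-7.7, 1.26, -2.08], 1.28, 35],
    [[-7.7, 1.26, -2.08], 1.28, 35],
    [[-7.7, 1.26, -2.08], 1.28, 35],
    [[-7.7, 1.26, -2.08], 1.28, 35],
    [[-7.7, 1.26, -2.08], 1.28, 35],
    [[-7.7, 1.26, -2.08], 1.28, 35],
    [[-7.7, 1.26, -2.08], 1.28, 35],
    [[-7.7, 1.26, -1.2], 1.28, 35],
    [[-7.7, 1.25, -0.6], 1.28, 35],
    [[-7.7, 1.25, -0.5], 1.28, 35],
    [[-7.7, 1.25, -0.5], 1.28, 35]
  ]
}}

```text
clock: 17.5
tool_pos: [0.6196, -0.1089, 0.046]
tool_rot: [0.003, 0.702, 0.712, 0.004]
ft_force: [0.3, 0.9, -0.9]
gripper_width: 0.0435
```

```bash
python3 - <<'E'
from plant import viewer
from h import *
p,d=viewer.read_camera('wrist');cv2.imwrite('pics/w3.png',p[:,:,::-1])
E
python3 plan.py .619,-.110,.0184,90.75
```

```text
t 17.55 p [ 0.6204 -0.1093  0.0468] yaw 90.78 tilt [ 0.0124  0.0016 -0.9999] w 0.0437 F [ 1.3  0.5 -0.5] q6 [-0.24 -0.26]
(0.619, -0.11, 0.0184, 90.75) [-0.01, -0.03, 0.47] 0.0
```

View pics/w3.png

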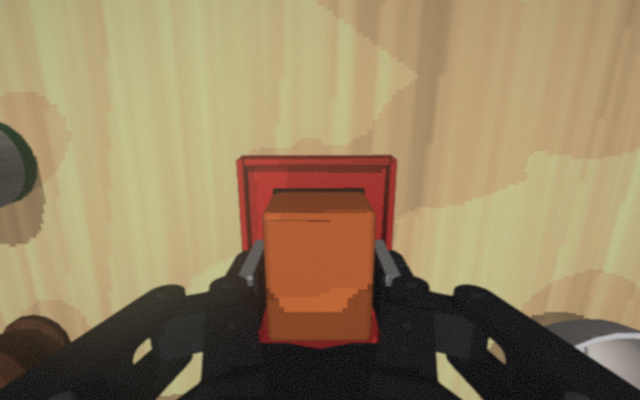

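The block, spanning (265–375, 190–340), hangs square and centred over the end bay. I'll lower it.

>>> {"api": "arm_command", "payload": {
  "moves": [
    [[-0.01, -0.03, 0.2], 0, 35],
    [[-0.01, -0.03, 0.35], 0, 35],
    [[-0.01, -0.03, 0.43], 0, 35],
    [[-0.01, -0.03, 0.47], 0, 35],
    [[-0.01, -0.03, 0.48], 0, 35],
    [[-0.01, -0.03, 0.48], 0, 35]
  ]
}}

```text
clock: 18.3
tool_pos: [0.6187, -0.1099, 0.0185]
tool_rot: [0.004, 0.702, 0.712, 0.005]
ft_force: [-2.6, 0.8, 4.9]
gripper_width: 0.0434
```

>>> {"api": "arm_command", "payload": {
  "moves": [
    [[0, 0, 0], 0, 50],
    [[0, 0, 0], 0, 56],
    [[0, 0, 0], 0, 60],
    [[0, 0, 0], 0, 60],
    [[0, 0, -0.4], 0, 60],
    [[0, 0, -1.2], 0, 64],
    [[0, 0, -2.0], 0, 80],
    [[0, 0, -2.0], 0, 85],
    [[0, 0, -2.0], 0, 85]
  ]
}}

```text
clock: 19.42
tool_pos: [0.6168, -0.11, 0.1382]
tool_rot: [0.004, 0.702, 0.712, 0.005]
ft_force: [-0.4, 0.1, -0.1]
gripper_width: 0.0849
```

```bash
python3 plan.py .4445,.076,.14,90 .4445,.076,.022,90
```

```text
t 19.43 p [ 0.6168 -0.11    0.1382] yaw 90.78 tilt [ 0.0116  0.0017 -0.9999] w 0.0849 F [-0.4  0.1 -0.1] q6 [-0.25 -0.26]
(0.4445, 0.076, 0.14, 90.0) [3.14, -2.83, -0.06] 0.08
(0.4445, 0.076, 0.022, 90.0) [3.14, -2.85, 1.91] 0.08
```

>>> {"api": "arm_command", "payload": {
  "moves": [
    [[3.14, -2.83, -0.06], 0.08, 85],
    [[3.14, -2.83, -0.06], 0.08, 85],
    [[3.14, -2.83, -0.06], 0.08, 85],
    [[3.14, -2.83, -0.06], 0.08, 85],
    [[3.14, -2.83, -0.06], 0.08, 85],
    [[3.14, -2.83, -0.06], 0.08, 85],
    [[3.14, -2.84, 0.5], 0.08, 85],
    [[3.14, -2.85, 1.2], 0.08, 85],
    [[3.14, -2.85, 1.7], 0.08, 85],
    [[3.14, -2.85, 1.9], 0.08, 85],
    [[3.14, -2.85, 1.91], 0.08, 85],
    [[3.14, -2.85, 1.91], 0.08, 40],
    [[3.14, -2.85, 1.91], 0.08, 40],
    [[3.14, -2.85, 1.91], 0.08, 40],
    [[3.14, -2.85, 1.91], 0.08, 40],
    [[3.14, -2.85, 1.91], 0.08, 40],
    [[3.14, -2.85, 1.91], 0.08, 40]
  ],
  "newtons": 40
}}

```text
clock: 21.55
tool_pos: [0.4454, 0.0762, 0.0232]
tool_rot: [0.004, 0.707, 0.707, 0.006]
ft_force: [-1.2, -0.8, 7.0]
gripper_width: 0.0524
```

```bash
python3 plan.py .6205,-.192,.14,90.75  .6205,-.192,.027,90.75
```

```text
t 21.55 p [0.4454 0.0762 0.0232] yaw 89.99 tilt [ 0.0142  0.0017 -0.9999] w 0.0524 F [-1.2 -0.8  7. ] q6 [0.08 0.07]
(0.6205, -0.192, 0.14, 90.75) [-4.47, 2.95, -1.91] -0.08
(0.6205, -0.192, 0.027, 90.75) [-4.47, 2.92, -0.03] -0.08
```

>>> {"api": "arm_command", "payload": {
  "moves": [
    [[0, 0, -0.8], 0, 40],
    [[0, 0, -1.6], 0, 40],
    [[0, 0, -1.91], 0, 40],
    [[-4.47, 2.95, -1.91], -0.08, 40],
    [[-4.47, 2.95, -1.91], -0.08, 40],
    [[-4.47, 2.95, -1.91], -0.08, 40],
    [[-4.47, 2.95, -1.91], -0.08, 40],
    [[-4.47, 2.95, -1.91], -0.08, 40],
    [[-4.47, 2.95, -1.91], -0.08, 40],
    [[-4.47, 2.95, -1.91], -0.08, 40],
    [[-4.47, 2.95, -1.91], -0.08, 40],
    [[-4.47, 2.94, -1.2], -0.08, 40],
    [[-4.47, 2.93, -0.7], -0.08, 40],
    [[-4.47, 2.93, -0.5], -0.08, 40],
    [[-4.47, 2.93, -0.5], -0.08, 40]
  ]
}}

```text
clock: 23.42
tool_pos: [0.62, -0.1909, 0.055]
tool_rot: [0.004, 0.702, 0.712, 0.005]
ft_force: [0.6, -0.5, -1.9]
gripper_width: 0.052
```

```bash
python3 - <<'E'
from plant import viewer
from h import *
p,d=viewer.read_camera('wrist');cv2.imwrite('pics/w4.png',p[:,:,::-1])
E
python3 plan.py .6205,-.192,.0272,90.75
```

```text
t 23.48 p [ 0.621  -0.1915  0.056 ] yaw 90.84 tilt [ 0.0148  0.0015 -0.9999] w 0.0516 F [ 0.5 -0.6 -1.9] q6 [-0.37 -0.39]
(0.6205, -0.192, 0.0272, 90.75) [-0.01, -0.02, 0.48] 0.01
```

View pics/w4.png

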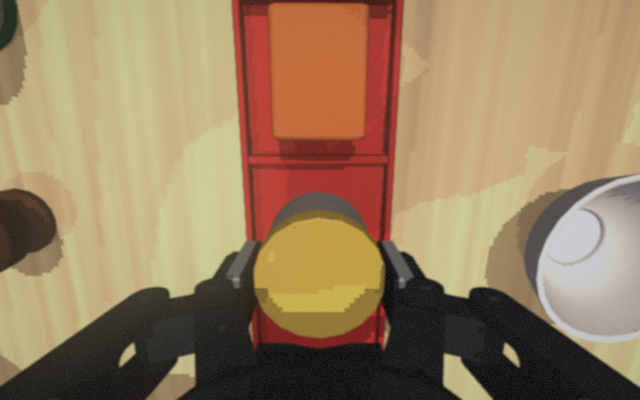

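The block sits flat in the end bay at (318,70). The tin, at (318,275), is centred over the middle bay, and the bowl at (590,255) is clear.

>>> {"api": "arm_command", "payload": {
  "moves": [
    [[-0.01, -0.02, 0.2], 0, 40],
    [[-0.01, -0.02, 0.35], 0, 40],
    [[-0.01, -0.02, 0.43], 0, 40],
    [[-0.01, -0.02, 0.47], 0, 40],
    [[-0.01, -0.02, 0.49], 0, 40],
    [[-0.01, -0.02, 0.5], 0, 40]
  ]
}}

```text
clock: 24.22
tool_pos: [0.62, -0.192, 0.0273]
tool_rot: [0.005, 0.702, 0.712, 0.006]
ft_force: [-3.6, 0.1, 8.6]
gripper_width: 0.052
```

>>> {"api": "arm_command", "payload": {
  "moves": [
    [[0, 0, 0], 0, 58],
    [[0, 0, 0], 0, 64],
    [[0, 0, 0], 0, 68],
    [[0, 0, 0], 0, 68],
    [[0, 0, -0.4], 0, 68],
    [[0, 0, -1.2], 0, 68],
    [[0, 0, -1.8], 0, 80],
    [[0, 0, -1.9], 0, 85],
    [[0, 0, -1.9], 0, 85]
  ]
}}

```text
clock: 25.35
tool_pos: [0.6181, -0.1921, 0.1411]
tool_rot: [0.005, 0.702, 0.712, 0.006]
ft_force: [0.2, -0.2, -0.7]
gripper_width: 0.0852
```

```bash
python3 plan.py .4365,-.193,.12,90 .4365,-.193,.011,90
```

```text
t 25.35 p [ 0.6181 -0.1921  0.1411] yaw 90.85 tilt [ 0.0146  0.0014 -0.9999] w 0.0852 F [ 0.2 -0.2 -0.7] q6 [-0.37 -0.39]
(0.4365, -0.193, 0.12, 90.0) [0.03, -3.03, 0.31] 0.08
(0.4365, -0.193, 0.011, 90.0) [0.03, -3.06, 2.12] 0.08
```

>>> {"api": "arm_command", "payload": {
  "moves": [
    [[0.03, -3.03, 0.1], 0.08, 85],
    [[0.03, -3.03, 0.1], 0.08, 85],
    [[0.03, -3.03, 0.3], 0.08, 85],
    [[0.03, -3.03, 0.3], 0.08, 85],
    [[0.03, -3.03, 0.6], 0.08, 85],
    [[0.03, -3.05, 1.2], 0.08, 85],
    [[0.03, -3.06, 1.8], 0.08, 85],
    [[0.03, -3.06, 2.1], 0.08, 85],
    [[0.03, -3.06, 2.17], 0.08, 85],
    [[0.03, -3.06, 2.17], 0.08, 85],
    [[0.03, -3.06, 2.17], 0.08, 35],
    [[0.03, -3.06, 2.17], 0.08, 35],
    [[0.03, -3.06, 2.17], 0.08, 35],
    [[0.03, -3.06, 2.17], 0.08, 35],
    [[0.03, -3.06, 2.17], 0.08, 35],
    [[0.03, -3.06, 2.17], 0.08, 35],
    [[0.03, -3.06, 2.17], 0.08, 35]
  ],
  "newtons": 30
}}

```text
clock: 27.48
tool_pos: [0.4368, -0.1931, 0.0092]
tool_rot: [0.005, 0.707, 0.707, 0.006]
ft_force: [-0.7, 0.2, 6.2]
gripper_width: 0.0428
```

```bash
python3 plan.py .6215,-.274,.12,90.75  .6215,-.274,.05,90.75
```

```text
t 27.48 p [ 0.4368 -0.1931  0.0092] yaw 90.05 tilt [ 1.610e-02  6.000e-04 -9.999e-01] w 0.0428 F [-0.7  0.2  6.2] q6 [-0.51 -0.52]
(0.6215, -0.274, 0.12, 90.75) [-1.35, 3.11, -1.8] -0.07
(0.6215, -0.274, 0.05, 90.75) [-1.35, 3.09, -0.63] -0.07
```

>>> {"api": "arm_command", "payload": {
  "moves": [
    [[0, 0, -0.8], 0, 35],
    [[0, 0, -1.6], 0, 35],
    [[-0.3, 0.5, -1.8], -0.07, 35],
    [[-1.35, 3.11, -1.8], -0.07, 35],
    [[-1.35, 3.11, -1.8], -0.07, 35],
    [[-1.35, 3.11, -1.8], -0.07, 35],
    [[-1.35, 3.11, -1.8], -0.07, 35],
    [[-1.35, 3.11, -1.8], -0.07, 35],
    [[-1.35, 3.1, -1.2], -0.07, 35],
    [[-1.35, 3.09, -0.7], -0.07, 35],
    [[-1.35, 3.09, -0.6], -0.07, 35],
    [[-1.35, 3.09, -0.6], -0.07, 35]
  ]
}}

```text
clock: 28.98
tool_pos: [0.6209, -0.2736, 0.0484]
tool_rot: [0.005, 0.702, 0.712, 0.006]
ft_force: [-0.6, -0.1, 0.1]
gripper_width: 0.0432
```

```bash
python3 - <<'E'
from plant import viewer
from h import *
p,d=viewer.read_camera('wrist');cv2.imwrite('pics/w5.png',p[:,:,::-1])
E
python3 plan.py .6215,-.274,.0132,90.75
```

```text
t 29.02 p [ 0.6218 -0.2741  0.0493] yaw 90.74 tilt [ 0.0172 -0.     -0.9999] w 0.043 F [ 0.2 -0.2 -0.4] q6 [-0.48 -0.5 ]
(0.6215, -0.274, 0.0132, 90.75) [0.0, -0.02, 0.6] -0.0
```

View pics/w5.png

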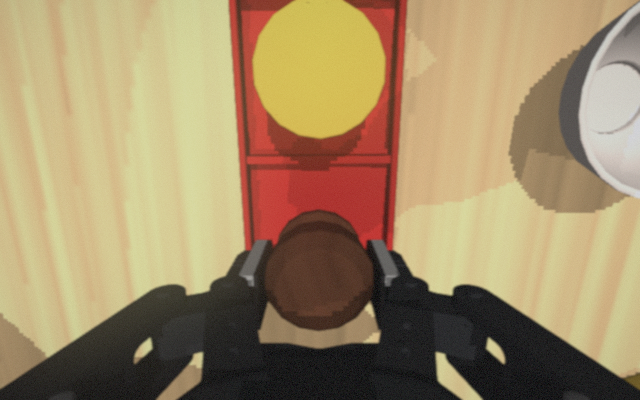

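The knob, at (318,275), hangs upright over the last bay, with the same divider spacing as the tin had. The tin stands in the middle bay at (318,68). I'll lower the knob.

>>> {"api": "arm_command", "payload": {
  "moves": [
    [[0, -0.02, 0.25], 0, 35],
    [[0, -0.02, 0.42], 0, 35],
    [[0, -0.02, 0.52], 0, 35],
    [[0, -0.02, 0.58], 0, 35],
    [[0, -0.02, 0.61], 0, 35],
    [[0, -0.02, 0.62], 0, 35]
  ]
}}

```text
clock: 29.78
tool_pos: [0.6211, -0.274, 0.0132]
tool_rot: [0.006, 0.702, 0.712, 0.006]
ft_force: [-3.2, 2.6, 8.2]
gripper_width: 0.0431
```

Contact. I'll release with a small opening, then rise and step back to inspect.

>>> {"api": "arm_command", "payload": {
  "moves": [
    [[0, 0, 0], 0, 46],
    [[0, 0, 0], 0, 50],
    [[0, 0, 0], 0, 53],
    [[0, 0, 0], 0, 53],
    [[0, 0, -0.2], 0, 53],
    [[0, 0, -0.7], 0, 58],
    [[0, 0, -1.5], 0, 70],
    [[0, 0, -2.5], 0, 85],
    [[0, 0, -3.0], 0, 85],
    [[-0.5, -3.5, -3.0], 0, 85],
    [[-1.0, -3.5, -3.0], 0, 85],
    [[-1.0, -3.5, -3.0], 0, 85],
    [[-1.0, -3.5, -3.0], 0, 85],
    [[-1.0, -3.5, -3.0], 0, 85]
  ]
}}

```text
clock: 31.52
tool_pos: [0.4068, -0.3372, 0.1906]
tool_rot: [0.006, 0.704, 0.711, 0.006]
ft_force: [0.4, 0.3, 0.6]
gripper_width: 0.0849
```

```bash
python3 - <<'E'
from plant import viewer,arm
from h import *
for n in('top','scene'):
    p,d=viewer.read_camera(n);c=viewer.calibration(n)
    np.savez(n+'9.npz',p=p,d=d,**c)
    c=load(n+'9');W=cloud(c)
    m=((W[...,2]>.024)&(W[...,2]<.08)&(W[...,0]>.3)&(W[...,0]<.8)&(abs(W[...,1])<.42)).astype(np.uint8)
    k,l,st,ce=cv2.connectedComponentsWithStats(m)
    for i in range(1,k):
        if st[i,4]<60: continue
        q=W[l==i];zm=np.percentile(q[:,2],95);tp=q[q[:,2]>zm-.012]
        print(n,ce[i].round(),'z95',zm.round(4),((tp.max(0)+tp.min(0))/2).round(4)[:2],np.ptp(tp,0)[:2].round(3))
t=load('top9')['p'];s=load('scene9')['p']
a=cv2.resize(t[60:300,170:490],(800,600),interpolation=cv2.INTER_CUBIC).astype(float)*1.6
b=cv2.resize(s[70:320,190:450],(600,577),interpolation=cv2.INTER_CUBIC).astype(float)*1.4
cv2.imwrite('pics/e1.png',np.clip(a,0,255).astype('u1')[:,:,::-1]);cv2.imwrite('pics/e2.png',np.clip(b,0,255).astype('u1')[:,:,::-1])
print(arm.get_obs()['tool_pos'],arm.get_obs()['clock'])
E
```

```text
top [406. 115.] z95 0.0469 [ 0.765  -0.2006] [0.067 0.095]
top [206. 118.] z95 0.0294 [0.7634 0.3091] [0.03 0.09]
top [226. 167.] z95 0.066 [0.6296 0.249 ] [0.042 0.04 ]
top [292. 171.] z95 0.0689 [0.6187 0.0843] [0.043 0.044]
top [402. 171.] z95 0.0541 [ 0.6186 -0.1931] [0.053 0.052]
top [369. 172.] z95 0.0463 [ 0.6171 -0.1112] [0.044 0.058]
top [434. 171.] z95 0.0472 [ 0.6196 -0.2751] [0.044 0.044]
top [356. 245.] z95 0.0654 [ 0.4338 -0.0756] [0.043 0.043]
top [238. 279.] z95 0.062 [0.3514 0.2108] [0.042 0.04 ]
top [281. 281.] z95 0.0624 [0.3469 0.1064] [0.042 0.04 ]
scene [244. 133.] z95 0.0466 [ 0.6234 -0.2718] [0.044 0.041]
scene [338. 147.] z95 0.0649 [ 0.4361 -0.0718] [0.043 0.045]
scene [259. 151.] z95 0.0542 [ 0.6224 -0.1904] [0.052 0.054]
scene [276. 172.] z95 0.0462 [ 0.6211 -0.1078] [0.046 0.06 ]
scene [211. 171.] z95 0.0456 [ 0.7672 -0.1976] [0.065 0.096]
scene [404. 178.] z95 0.0623 [0.3514 0.1107] [0.039 0.042]
scene [429. 206.] z95 0.0621 [0.3558 0.2132] [0.04  0.042]
scene [317. 223.] z95 0.0689 [0.6215 0.0885] [0.044 0.046]
scene [353. 277.] z95 0.0667 [0.6323 0.2526] [0.041 0.043]
scene [322. 333.] z95 0.03 [0.7651 0.3122] [0.035 0.09 ]
[ 0.40954657 -0.3371437   0.19059463] 31.625
```

View pics/e1.png

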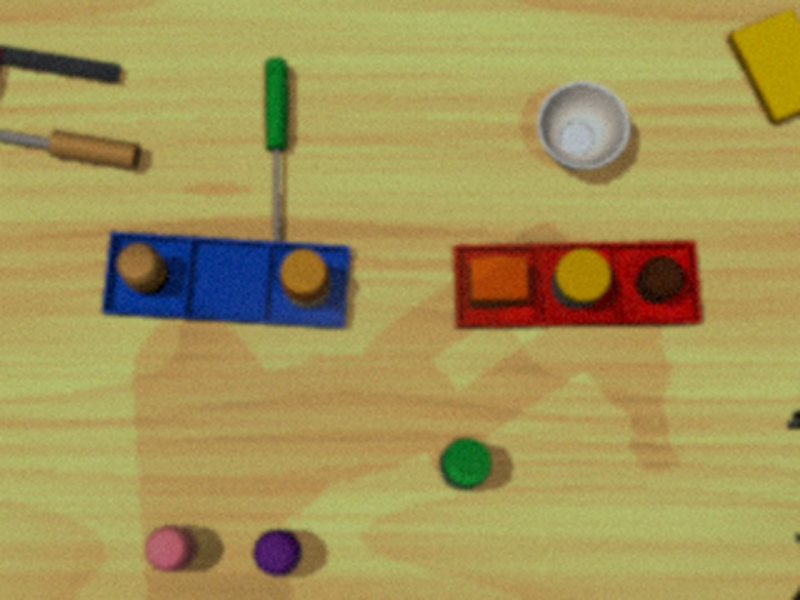

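View pics/e2.png

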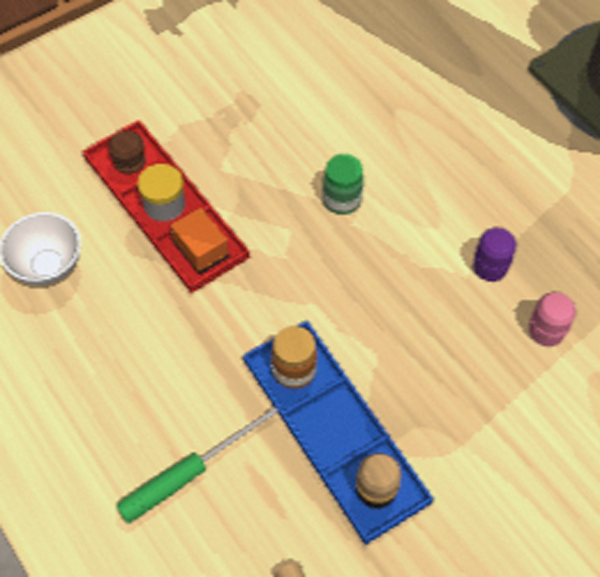

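The pictures show the brush (142,268) and amber jar (304,276) in the blue tray's end bays. The block (500,280), tin (582,276) and knob (660,280) are in the red tray, each in its own bay. Their tops stand about 4 mm higher than before, which matches the bay floor thickness. The green jar, bowl, screwdriver and look-alikes haven't visibly moved, so I'm handing in.

```bash
python3 -c "
from plant import arm
print(arm.job_done())"
```

```text
the job is handed in; nothing more can be done
None
```

Both kits are made up and handed in at about 31.6 s of the 106 s allowed. `job_done` gives no verdict, so this rests on my own checks.

- **Blue tray:** the amber oil jar and the palm brush are in the two end bays. The jar was lowered until it touched the floor (6.6 N) and only then released.
- **Red tray:** the sanding block, wax tin and door knob each have their own bay.

**Last checks (top and scene cameras):**
- All five tops were about 4 mm higher than at the start, matching the 4 mm bay floor, so they look flat on it. All look upright, and they sit within about 4 mm of the bay centres.
- The green jar measured within about 1 mm of its start. The bowl, screwdriver and the pink and purple pieces looked unmoved, and the arm had withdrawn clear.

**Small disagreements:** the two cameras differed by 2–4 mm throughout, so I averaged them. The tool had drifted to about 0.017 rad of tilt by the last placement, well inside the 0.1 rad limit. I did not measure the tilt of each piece separately.

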